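# Set a plywood blank out over the end of the sawing ledge

## Robot

A 7-joint arm with a two-finger parallel gripper is mounted at the origin on the work surface. World frame = base frame: x ahead of the robot, y to its left, z up, the work surface at z = 0. Lengths are in mm, angles in rad, forces in N, time in s.
With the tool pointing down it reaches from about 425 to 950 mm from the base axis. Payload 16.7 kg.
Tool frame: the origin (TCP) lies on the centre line of the jaws, within the pads' length; the fingertips stand manip.tip_extent ahead of it and the grasp point (between the pads) lies 2 mm behind it (manip.tip_extent is the distance from the TCP to the fingertips, in mm); x points along the fingers, z is the direction in which the jaws open and shut, and the axes are right-handed (so a half turn about x gives the same grasp; the last joint's range is limited). The gripper opens to 94 mm and grips with 3 to 60 N. Pads are 16 mm wide; open, the fingers measure 119 mm over their backs; the gripper's body (75 mm by 177 mm) begins 78 mm behind the grasp point.
Start: joints at [-1.409, 0.426, 0.074, 1.606, -0.034, 1.111, -0.067], TCP at [206.433, 642.62, 222.467] pointing down, gripper open.
Joint ranges: [-2.85, 2.85], [-0.5, 2.14], [-1.23, 1.37], [0.21, 2.46], [-1.02, 4.16], [0.16, 2.05], [-2.73, 2.73]. Speed limits (rad/s): [1.89, 1.89, 2.39, 2.39, 3.01, 3.01, 3.01].

## Interface

Orientations are given as a rotation vector (axis times angle).
In Python, from workcell import manip gives the robot as it stands.
- The arm moves only by the shell command python3 -m jog 'ROWS'. ROWS is JSON, a list of rows, each an object with "linear": the shift along the tool's x, y, z in m, a list of three; "twist": the turn about the tool's x in rad; "claw": the finger opening in m, from 0 to 0.094. A call has 1 to 20 rows; each row shifts and turns the commanded pose from where the row before left it, along the tool's axes as they then stand; what a row does not reach is not made up. A row lasts 1/8 s, in which the tool goes at most 62.5 mm and 10.7 degrees, less where a joint would pass 70% of its speed; a pose out of reach is approached as far as the arm can. A call is refused whole if a number of a shift passes 0.0625 or a number of a turn 0.188, either way. A call with a gripper value outside its range is refused whole. The fingers move at their own pace and stop on an object; the grip force is fixed at half the most. Time passes only in rows, so rows that do not move let the fingers close. It gives the time, the measured TCP pose, the force and the opening at its end, in the units of the state.
- manip.sense(): the state, without advancing time (a new reading comes with each control period).
- manip.grab_frame(name): name is "side" or "top" or "wrist"; returns a dict with "image" (420x560x3 uint8, red, green, blue), "z_map" (420x560 float32, mm along the optical axis (not along the pixel's ray), 0 where there is no reading), "K" (3x3 intrinsics, pixels), "cam_to_world" (4x4, takes a point from camera to world coordinates); the wrist camera has in their place "T_tool_cam" (4x4, takes a point from camera to tool coordinates, whose origin is the TCP and whose axes are the tool frame's). Camera axes: x right, y down, z forward; pixel columns grow to the right and rows downward; lengths in mm; the calibration is good to about 2 mm. A picture is of the moment at which its call begins: read the wrist's pose just before it.
- manip.finish_job(): hands the job in, once; it reports no verdict.
The state is a dict: "clock": time; "joints": joint angles; "joint_vel": joint speeds; "joint_efforts": joint torques, N m; "position": TCP position; "ee_rot": TCP orientation; "ft_force": force on the tool from outside, world axes, zero at the start; "torque": the same for the moment, N m; "finger_gap": opening from 0.0 (shut) to 1.0 (fully open).
Only numpy, scipy, OpenCV 4.12 (cv2) and the standard library are available. Lean on these libraries where they do the work, as an engineer would, in place of code of your own. Each camera call takes 0.05 s, during which the arm holds its last target.

## Task

The pale plywood blank on the sawing ledge has to be set ready for the saw: push it with the fingertips along the ledge until its marked end hangs out over the right-hand end as seen from the robot, with the cut line just clear of the end of the ledge, by less than about a finger's width, and the blank lying flat and square, snug against the fence at the back. Only push it, gently, do not pinch or lift it, and leave everything else on the ledge and the bench where it is.

Things in the scene. Friction and masses are not known exactly. Their poses are not given: they have to be found in the camera images.
- blank: pale plywood plate 90 mm (its x) by 200 mm (its y) by 8 mm thick, about 0.1 kg, loose on the ledge, a little off the fence and askew. Origin: centre of its underside; x points to the fence, y to the left, z up. A dark line 3 mm wide, the cut line, crosses its top 40 mm from its right-hand (-y) end; three slanting strokes mark the waste beyond it.
- cut_line (a point): middle of the cut line on the blank's top: 60 mm from the blank's centre towards its -y end, 8 mm above its underside.
- back_edge (a point): middle of the blank's long far (+x) edge, the one that goes against the fence: 45 mm from the blank's centre, 4 mm above its underside.
- ledge: fixed green-painted wooden sawing ledge, 180 mm deep (its x, away from the robot) by 440 mm long (its y, to the left), flat top 60 mm above the bench, front and ends open. Origin: centre of its underside. Along its far side a dark fence stands 20 mm above the top; its straight face lies at x = +68 mm and runs from the left end to 25 mm short of the right end. Its place and yaw vary.
- ledge_end (a point): middle of the top edge of the ledge's right-hand end, over which the blank has to hang: (0, -220, 60) mm in the ledge's frame.
- wax_tin: round brass tin of wax, 49 mm across, 31 mm high, standing on the ledge at its front left corner (origin: centre of its underside). Not part of the job.
- glue_bottle: yellow glue bottle with orange cap, 60 mm across, 170 mm high, standing on the bench to the left (origin: centre of its underside). Not part of the job.
- mallet: wooden mallet lying on the bench to the left, about 315 mm long, head 125 mm wide and 60 mm high (origin: under the handle's line, 105 mm from the middle of the head). Not part of the job.
- try_square: try square lying on the bench, dark wooden stock 120 mm, steel blade 190 mm, 18 mm high (origin: under the middle of the stock). Not part of the job.
- tenon_saw: tenon saw lying flat on the bench to the right of the ledge, about 365 mm long, 115 mm wide, 22 mm high; origin at the heel of its blade, blade along its x axis. Not part of the job.
- pencil: flat red carpenter's pencil on the bench, about 165 x 13 x 8 mm (origin: under its middle). Not part of the job.
- walnut_offcut: dark board 75 x 130 x 10 mm on the bench, without any line (origin: centre of its underside). Not part of the job.
Mind the look-alikes: they are no part of the job. Leave any yellow look-alike of the blank alone.

How it is judged (in metres and radians):
At the end, for the whole second after the job is handed in: The blank lies at rest, flat on the ledge, its cut line between 1 mm short of and 18 mm past the ledge's right-hand end, its long back edge within 5 mm of the fence and parallel to it within 0.04 rad (2.3 degrees); no bystander has moved 20 mm (y of cut_line in the frame of ledge between -0.238 and -0.219 m and x of back_edge in the frame of ledge above 0.063 m and angle between the x axis of blank and the x axis of ledge, either way round below 0.04 rad and z of blank in the frame of ledge between 0.057 and 0.064 m and angle between blank's own z axis and vertical below 0.04 rad and linear speed of blank below 0.01 m/s and angular speed of blank below 0.1 rad/s and distance of each of wax_tin, glue_bottle, mallet, try_square, tenon_saw, pencil, walnut_offcut from where it was at the start of the episode below 0.02 m); the robot touches nothing.
It fails at once if the blank is lifted off the ledge or falls from it (z of blank in the frame of ledge above 0.066 m or z of blank in the frame of ledge below 0.05 m).
It fails at once if the blank is pinched, or pushed hard instead of gently (over 40 N) (contact force between the fingers and blank above 40 N).
It fails at once if the blank is tipped (angle between blank's own z axis and vertical above 0.12 rad).
It fails at once if something that is not part of the job is moved (distance of any of wax_tin, glue_bottle, mallet, try_square, tenon_saw, pencil, walnut_offcut from where it was at the start of the episode above 0.02 m).
It also fails if it takes over 48 s, if anything falls off the work surface, if the arm or the gripper's body presses on something with over 40 N, if the wrist force passes 120 N, or if a joint passes its speed limit or range.

## Working session

There is one attempt and no reset: what is moved stays moved. The work goes in short steps, Python scripts to look and compute and a shell command to move; the robot and the scene stay as the last step left them, time stands still between calls to the robot, and variables do not carry over. Pictures are saved under pics/ and viewed, and the job is handed in when it is done.

```bash
mkdir -p pics; python3 - <<'E'
from workcell import manip
import cv2
print(manip.sense()); print(manip.tip_extent)
for n in ["side","top","wrist"]:
    f=manip.grab_frame(n); cv2.imwrite(f"pics/a_{n}.png",f["image"][:,:,::-1])
    print(n,f["K"],f.get("cam_to_world",f.get("T_tool_cam")))
E
```

```text
{'clock': 0.0, 'joints': array([-1.409514  ,  0.42675832,  0.07385001,  1.6066638 , -0.03414403,
        1.11081654, -0.06712838]), 'joint_vel': array([ 1.12333098e-03, -6.36954364e-04,  2.27557573e-03, -1.45146751e-04,
       -4.79328069e-04, -7.65633503e-04,  7.34664570e-05]), 'joint_efforts': array([-2.04691778e-04, -9.35823083e+01,  3.66677016e+00, -4.54213858e+01,
       -4.88717202e-02,  1.98779820e-02,  7.48385401e-05]), 'position': array([206.29561475, 642.22024111, 221.7329635 ]), 'ee_rot': array([-0.97809454,  1.34148424,  0.97665319]), 'ft_force': array([-0.56962708,  0.26856663,  0.72668927]), 'torque': array([ 0.01855832, -0.00746759, -0.01748325]), 'finger_gap': 1.0009187326106497}
17.0
side [[391.1629017    0.         277.34724805]
 [  0.         391.1629017  208.40240238]
 [  0.           0.           1.        ]] [[ 8.43422225e-01 -3.39362849e-01  4.16499468e-01 -6.48229382e+01]
 [-5.37088358e-01 -5.51690026e-01  6.38102038e-01 -8.70363982e+02]
 [ 1.32304765e-02 -7.61886456e-01 -6.47575465e-01  9.38235699e+02]
 [ 0.00000000e+00  0.00000000e+00  0.00000000e+00  1.00000000e+00]]
top [[532.16219235   0.         285.8360838 ]
 [  0.         532.16219235 215.1808963 ]
 [  0.           0.           1.        ]] [[ 2.78648367e-02 -9.94404694e-01  1.01896300e-01  3.09677515e+02]
 [-9.99604923e-01 -2.80948533e-02 -8.22660963e-04  2.06925058e+00]
 [ 3.68081951e-03 -1.01833119e-01 -9.94794686e-01  1.59669832e+03]
 [ 0.00000000e+00  0.00000000e+00  0.00000000e+00  1.00000000e+00]]
wrist [[334.1992527    0.         276.46434817]
 [  0.         334.1992527  212.75791464]
 [  0.           0.           1.        ]] [[ 8.12360700e-04 -2.53015625e-01  9.67461851e-01 -1.63774744e+02]
 [ 9.02385325e-04 -9.67461591e-01 -2.53016315e-01  7.34281611e+01]
 [ 9.99999263e-01  1.07856389e-03 -5.57610188e-04  1.16279021e+00]
 [ 0.00000000e+00  0.00000000e+00  0.00000000e+00  1.00000000e+00]]
```

View pics/a_top.png

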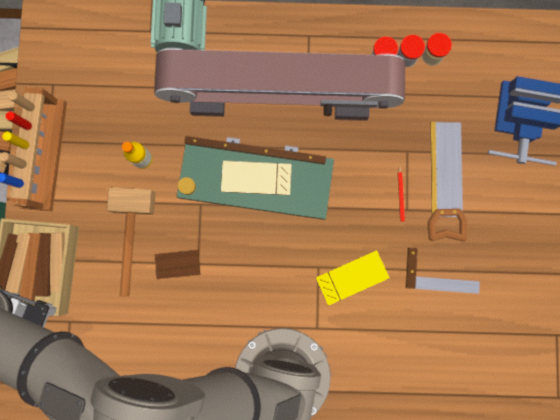

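View pics/a_side.png

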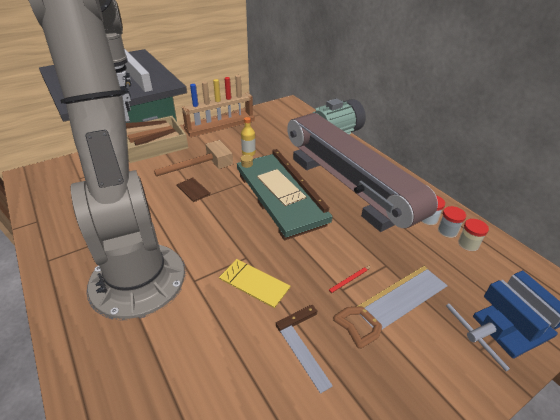

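View pics/a_wrist.png

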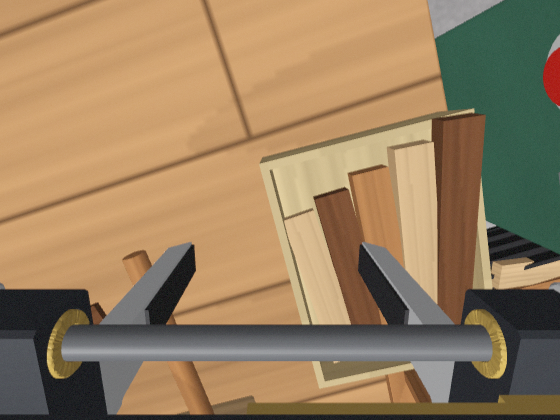

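```bash
cat > h.py <<'E'
import numpy as np, cv2
from workcell import manip
from scipy.spatial.transform import Rotation as R
def cam(f,s=None):
    if "cam_to_world" in f: return f["cam_to_world"]
    T=np.eye(4);T[:3,:3]=R.from_rotvec(s["ee_rot"]).as_matrix();T[:3,3]=s["position"]
    return T@f["T_tool_cam"]
def plane(px,K,T,z):
    px=np.atleast_2d(px).astype(float)
    d=np.c_[(px-K[[0,1],2])/K[0,0],np.ones(len(px))]@T[:3,:3].T
    o=T[:3,3]; return o+d*((z-o[2])/d[:,2])[:,None]
def proj(P,K,T):
    p=(np.atleast_2d(P)-T[:3,3])@T[:3,:3]; return p[:,:2]/p[:,2:]*K[0,0]+K[[0,1],2]
E
python3 - <<'E'
from h import *
f=manip.grab_frame("top");im=f["image"];K=f["K"];T=cam(f)
hsv=cv2.cvtColor(im,cv2.COLOR_RGB2HSV)
c=im[120:230,160:345];cv2.imwrite("pics/b.png",cv2.resize(c,None,fx=4.2,fy=4.2,interpolation=cv2.INTER_CUBIC)[:,:,::-1])
for p in [(250,190),(210,190),(300,200),(283,178),(230,178),(310,154),(260,147)]: print(p,im[p[1],p[0]],hsv[p[1],p[0]],f["z_map"][p[1],p[0]])
roi=np.zeros(im.shape[:2],np.uint8);roi[125:225,165:345]=1
for n,m,z in [("green",cv2.inRange(hsv,(60,60,30),(95,255,140)),60),("pale",cv2.inRange(hsv,(15,40,180),(35,160,255)),68),("fence",cv2.inRange(hsv,(0,60,20),(18,255,105)),80)]:
    m=m*roi; cs,_=cv2.findContours(m,0,2); cs=max(cs,key=cv2.contourArea)
    r=cv2.minAreaRect(cs);b=cv2.boxPoints(r);print(n,cv2.contourArea(cs),b.round(1).tolist());print(plane(b,K,T,z).round(1))
E
```

```text
(250, 190) [243 230 179] [ 24  67 243] 1547.4574
(210, 190) [105 133 115] [ 71  54 133] 1553.7307
(300, 200) [107 137 118] [ 71  56 137] 1561.7742
(283, 178) [193 174 131] [ 21  82 193] 1550.9985
(230, 178) [242 229 174] [ 24  72 242] 1546.2758
(310, 154) [126  83  50] [ 13 154 126] 1540.7539
(260, 147) [124  81  53] [ 12 146 124] 1544.534
green 256.5 [[181.6999969482422, 171.5], [186.60000610351562, 144.60000610351562], [216.0, 149.89999389648438], [211.10000610351562, 176.8000030517578]]
[[586.9 308.8  60. ]
 [667.5 298.3  60. ]
 [654.  211.2  60. ]
 [573.5 222.2  60. ]]
pale 1996.5 [[220.60000610351562, 191.0], [222.10000610351562, 160.10000610351562], [291.1000061035156, 163.39999389648438], [289.6000061035156, 194.39999389648438]]
[[531.4 192.   68. ]
 [622.5 191.3  68. ]
 [618.3 -10.5  68. ]
 [527.2  -8.5  68. ]]
fence 398.5 [[184.39999389648438, 143.10000610351562], [185.39999389648438, 136.10000610351562], [325.3999938964844, 156.5], [324.29998779296875, 163.5]]
[[ 667.1  301.    80. ]
 [ 687.9  299.    80. ]
 [ 639.3 -109.    80. ]
 [ 618.5 -106.4   80. ]]
```

View pics/b.png

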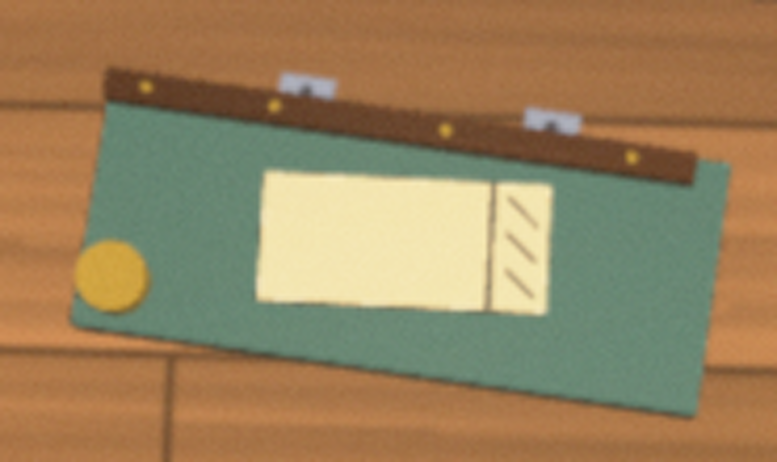

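```bash
cat >> h.py <<'E'
def plan(P,a):
    """TCP target P (world mm), tool y axis heading a (rad, world); returns shift along current tool axes, twist"""
    s=manip.sense();M=R.from_rotvec(s["ee_rot"]).as_matrix()
    h=np.arctan2(M[1,1],M[0,1]); d=(a-h+np.pi)%(2*np.pi)-np.pi
    return (M.T@(np.array(P)-s["position"])).round(1), round(-d,3), s["position"].round(1), M.round(3).tolist(), s["ft_force"].round(1), s["clock"]
E
python3 - <<'E'
from h import *
yaw=-0.119
# ledge frame from fence: right end of face (68,-195), left (68,220)
ex=np.array([np.cos(yaw),np.sin(yaw)]);ey=np.array([-ex[1],ex[0]])
o=np.array([667.1,301])-68*ex-220*ey; o2=np.array([618.5,-106.4])-68*ex+195*ey
print(o,o2)
o=(o+o2)/2
b=np.array([574.8,91.0]);print("blank in ledge",[(b-o)@ex,(b-o)@ey])
# hover in front of blank
P=b-100*ex
print("P",P); 
print(plan([*P,222],yaw+np.pi))
E
```

```text
[573.46265152  90.62878769] [574.13117719  95.29384612]
blank in ledge [np.float64(1.2288379241521987), np.float64(-1.8283605147582058)]
P [475.50721484 102.8719339 ]
(array([ 4.000e-01, -4.213e+02, -4.313e+02]), np.float64(-0.192), array([206.4, 642.4, 222. ]), [[-0.0, -0.952, 0.306], [-0.001, 0.306, 0.952], [-1.0, -0.0, -0.001]], array([ 0.6, -0.3,  0.3]), 0.2)
```

```bash
python3 -m jog '[{"linear":[0,-0.015,-0.015],"twist":0,"claw":0.06},{"linear":[0,-0.022,-0.0225],"twist":0,"claw":0.06},{"linear":[0,-0.022,-0.0225],"twist":0,"claw":0.06},{"linear":[0,-0.022,-0.0225],"twist":0,"claw":0.06},{"linear":[0,-0.022,-0.0225],"twist":0,"claw":0.06},{"linear":[0,-0.022,-0.0225],"twist":0,"claw":0.06},{"linear":[0,-0.022,-0.0225],"twist":0,"claw":0.06},{"linear":[0,-0.022,-0.0225],"twist":0,"claw":0.06},{"linear":[0,-0.022,-0.0225],"twist":0,"claw":0.06},{"linear":[0,-0.022,-0.0225],"twist":0,"claw":0.06},{"linear":[0,-0.022,-0.0225],"twist":0,"claw":0.06},{"linear":[0,-0.022,-0.0225],"twist":0,"claw":0.06},{"linear":[0,-0.022,-0.0225],"twist":0,"claw":0.06},{"linear":[0,-0.022,-0.0225],"twist":0,"claw":0.06},{"linear":[0,-0.022,-0.0225],"twist":0,"claw":0.06},{"linear":[0,-0.022,-0.0225],"twist":0,"claw":0.06},{"linear":[0,-0.022,-0.0225],"twist":0,"claw":0.06},{"linear":[0,-0.022,-0.0225],"twist":0,"claw":0.06},{"linear":[0,-0.022,-0.0225],"twist":0,"claw":0.06},{"linear":[0,-0.011,-0.012],"twist":-0.1,"claw":0.06}]'
python3 - <<'E'
from h import *
print(plan([475.5,102.9,222],-0.119+np.pi))
s=manip.sense();f=manip.grab_frame("wrist");cv2.imwrite("pics/c_w.png",f["image"][:,:,::-1])
E
```

```text
clock: 2.7
position: [476.1, 99.8, 222.5]
ee_rot: [-1.052, 1.302, 1.052]
ft_force: [0.5, 0.2, 0.4]
finger_gap: 0.639
(array([0.5, 1.2, 3. ]), np.float64(-0.093), array([476.1,  99.8, 222.5]), [[0.0, -0.978, 0.21], [0.0, 0.21, 0.978], [-1.0, -0.0, 0.0]], array([0.5, 0.2, 0.4]), 2.7)
```

View pics/c_w.png

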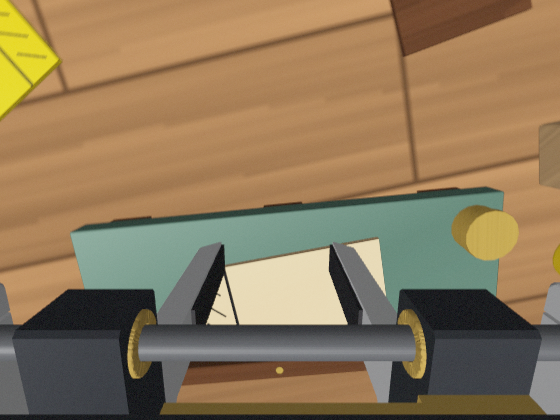

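```bash
cat >> h.py <<'E'
yaw=-0.119;ex=np.array([np.cos(yaw),np.sin(yaw)]);ey=np.array([-ex[1],ex[0]]);o=np.array([573.8,93.0])
def L(x,y): return o+x*ex+y*ey
def inL(p): p=np.asarray(p)[...,:2]-o; return np.stack([p@ex,p@ey],-1)
E
python3 - <<'E'
from h import *
print(plan([*L(-78,-2),80],yaw+np.pi))
E
```

```text
(array([142.5, -18.8,   5.8]), np.float64(-0.087), array([476.5,  98.4, 222.5]), [[0.0, -0.979, 0.205], [-0.0, 0.205, 0.979], [-1.0, -0.0, -0.0]], array([ 0.5, -2.4, -0.8]), 2.75)
```

```bash
python3 -m jog '[{"linear":[0.01,-0.009,0.003],"twist":0,"claw":0.09},{"linear":[0.01,-0.01,0.003],"twist":0,"claw":0.09},{"linear":[0.02,0,0],"twist":-0.087,"claw":0.09},{"linear":[0.025,0,0],"twist":0,"claw":0.09},{"linear":[0.025,0,0],"twist":0,"claw":0.09},{"linear":[0.02,0,0],"twist":0,"claw":0.09},{"linear":[0.01,0,0],"twist":0,"claw":0.09},{"linear":[0.005,0,0],"twist":0,"claw":0.09},{"linear":[0,0,0],"twist":0,"claw":0.09}]'
python3 - <<'E'
from h import *
print(plan([*L(-78,-2),80],yaw+np.pi))
f=manip.grab_frame("top");im=f["image"][120:230,160:345];cv2.imwrite("pics/d_t.png",cv2.resize(im,None,fx=4.2,fy=4.2)[:,:,::-1])
f=manip.grab_frame("wrist");cv2.imwrite("pics/d_w.png",f["image"][:,:,::-1])
E
```

```text
clock: 3.88
position: [496.0, 104.3, 97.5]
ee_rot: [-1.118, 1.265, 1.117]
ft_force: [-0.3, -0.4, 1.1]
finger_gap: 0.961
(array([17.5, -0.6, -3.9]), np.float64(-0.005), array([496. , 104.3,  97.5]), [[-0.0, -0.992, 0.124], [-0.0, 0.124, 0.992], [-1.0, 0.0, -0.0]], array([-0.3, -0.4,  1.1]), 3.875)
```

View pics/d_w.png

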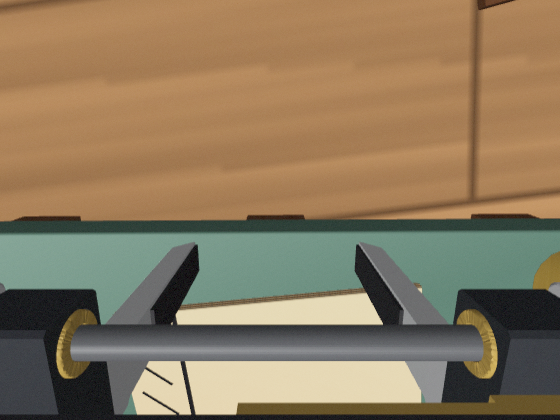

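View pics/d_t.png

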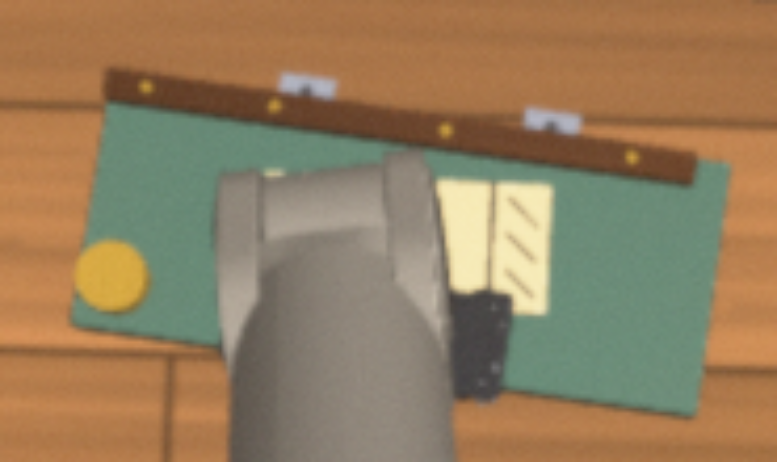

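```bash
python3 -m jog '[{"linear":[0.008,0,-0.002],"twist":0,"claw":0.09},{"linear":[0.006,0,-0.002],"twist":0,"claw":0.09},{"linear":[0.003,0,0],"twist":0,"claw":0.09},{"linear":[0,0,0],"twist":0,"claw":0.09}]'
python3 - <<'E'
from h import *
print(plan([*L(-78,-2),80],yaw+np.pi))
f=manip.grab_frame("wrist");cv2.imwrite("pics/e_w.png",f["image"][:,:,::-1])
E
```

```text
clock: 4.47
position: [495.3, 100.1, 80.2]
ee_rot: [-1.117, 1.266, 1.118]
ft_force: [-0.1, -0.2, 0.3]
finger_gap: 0.96
(array([ 0.2, -0.8,  0.3]), np.float64(-0.005), array([495.3, 100.1,  80.2]), [[-0.0, -0.992, 0.124], [-0.0, 0.124, 0.992], [-1.0, 0.0, -0.0]], array([-0.1, -0.2,  0.3]), 4.475)
```

View pics/e_w.png

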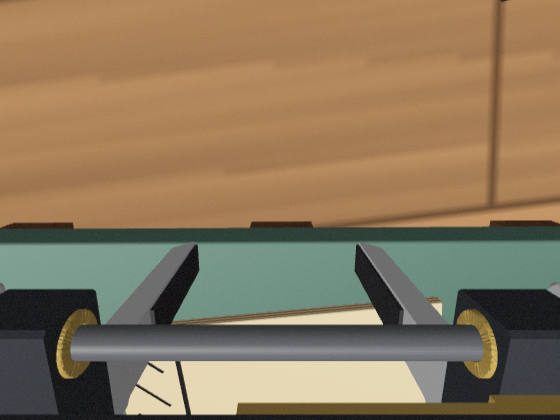

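```bash
python3 -m jog '[{"linear":[0,-0.006,0],"twist":0,"claw":0.09},{"linear":[0,-0.006,0],"twist":0,"claw":0.09},{"linear":[0,-0.004,0],"twist":0,"claw":0.09},{"linear":[0,-0.004,0],"twist":0,"claw":0.09},{"linear":[0,-0.004,0],"twist":0,"claw":0.09},{"linear":[0,-0.004,0],"twist":0,"claw":0.09},{"linear":[0,-0.004,0],"twist":0,"claw":0.09},{"linear":[0,-0.004,0],"twist":0,"claw":0.09},{"linear":[0,-0.003,0],"twist":0,"claw":0.09},{"linear":[0,-0.002,0],"twist":0,"claw":0.09},{"linear":[0,0,0],"twist":0,"claw":0.09}]'
python3 - <<'E'
from h import *
print(plan([*L(-30,-2),80],yaw+np.pi))
f=manip.grab_frame("wrist");cv2.imwrite("pics/f_w.png",f["image"][:,:,::-1])
E
```

```text
clock: 5.9
position: [536.3, 95.0, 80.5]
ee_rot: [-1.118, 1.265, 1.117]
ft_force: [0.4, -0.7, 1.0]
finger_gap: 0.958
(array([ 0.5, -7.5,  0.5]), np.float64(-0.005), array([536.3,  95. ,  80.5]), [[0.0, -0.992, 0.124], [-0.0, 0.124, 0.992], [-1.0, -0.0, -0.0]], array([ 0.4, -0.7,  1. ]), 5.9)
```

View pics/f_w.png

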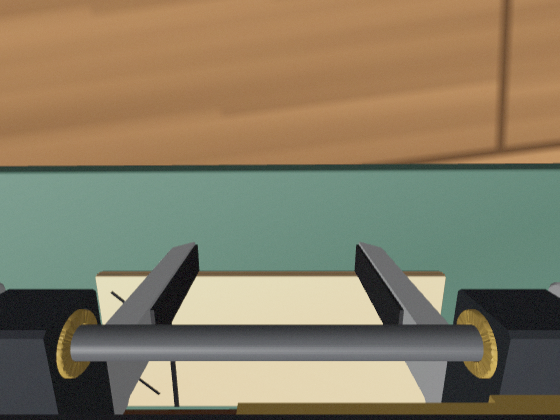

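```bash
python3 -m jog '[{"linear":[0,-0.002,0],"twist":0,"claw":0.09},{"linear":[0,-0.002,0],"twist":0,"claw":0.09},{"linear":[0,-0.001,0],"twist":0,"claw":0.09},{"linear":[0,-0.001,0],"twist":0,"claw":0.09},{"linear":[0,0,0],"twist":0,"claw":0.09}]'
python3 -m jog '[{"linear":[0,-0.001,0],"twist":0,"claw":0.09},{"linear":[0,0,0],"twist":0,"claw":0.09}]'
python3 - <<'E'
from h import *
print(plan([*L(-30,-2),80],yaw+np.pi))
E
```

```text
clock: 6.58
position: [542.1, 94.4, 80.5]
ee_rot: [-1.118, 1.265, 1.117]
ft_force: [0.4, 0.1, 0.0]
finger_gap: 0.962
clock: 6.82
position: [543.2, 94.3, 80.5]
ee_rot: [-1.118, 1.265, 1.117]
ft_force: [-0.2, 0.2, -0.4]
finger_gap: 0.952
(array([ 0.5, -0.6,  0.4]), np.float64(-0.005), array([543.2,  94.3,  80.5]), [[0.0, -0.992, 0.124], [-0.0, 0.124, 0.992], [-1.0, -0.0, 0.0]], array([-0.2,  0.2, -0.4]), 6.825)
```

```bash
python3 -m jog '[{"linear":[0,-0.001,0],"twist":0,"claw":0.09},{"linear":[0,0,0],"twist":0,"claw":0.09}]'
python3 -m jog '[{"linear":[0,-0.001,0],"twist":0,"claw":0.09},{"linear":[0,0,0],"twist":0,"claw":0.09}]'
python3 -m jog '[{"linear":[0,-0.001,0],"twist":0,"claw":0.09},{"linear":[0,0,0],"twist":0,"claw":0.09}]'|grep -v ee
python3 - <<'E'
from h import *
f=manip.grab_frame("wrist");cv2.imwrite("pics/g_w.png",f["image"][:,:,::-1])
f=manip.grab_frame("side");im=f["image"][140:240,220:350];cv2.imwrite("pics/g_s.png",cv2.resize(im,None,fx=5,fy=5)[:,:,::-1])
E
```

```text
clock: 7.08
position: [544.1, 94.1, 80.5]
ee_rot: [-1.118, 1.265, 1.117]
ft_force: [-0.1, 0.1, 0.2]
finger_gap: 0.959
clock: 7.32
position: [544.7, 94.0, 80.4]
ee_rot: [-1.117, 1.266, 1.118]
ft_force: [-2.9, 0.2, 3.0]
finger_gap: 0.958
clock: 7.58
position: [544.9, 93.9, 80.3]
ft_force: [-8.6, 0.5, 6.9]
finger_gap: 0.96
```

View pics/g_s.png

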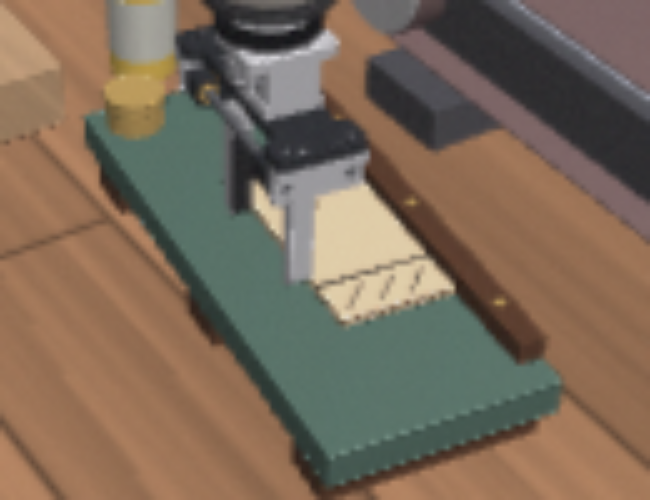

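View pics/g_w.png

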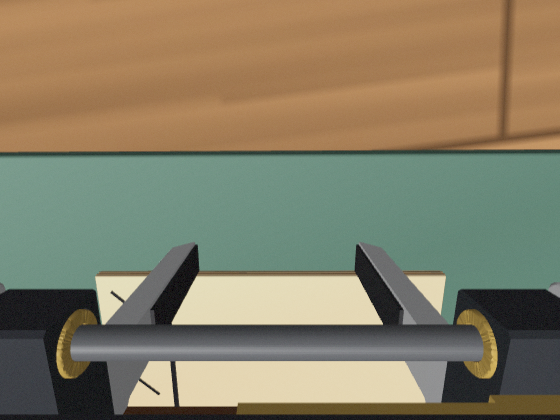

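```bash
python3 -m jog '[{"linear":[0,0.004,0],"twist":0,"claw":0.09},{"linear":[0,0.01,0],"twist":0,"claw":0.09},{"linear":[-0.02,0.005,0],"twist":0,"claw":0.09},{"linear":[-0.025,0,0],"twist":0,"claw":0.04},{"linear":[-0.02,0,0.02],"twist":0,"claw":0.04},{"linear":[0,0,0.03],"twist":0,"claw":0.04},{"linear":[0,0,0.03],"twist":0,"claw":0.04},{"linear":[0,0,0.025],"twist":0,"claw":0.04},{"linear":[0,0,0.02],"twist":0.15,"claw":0.04},{"linear":[0,0,0],"twist":0.18,"claw":0.04},{"linear":[0,0,0],"twist":0.18,"claw":0.04},{"linear":[0,0,0],"twist":0.18,"claw":0.04},{"linear":[0,0,0],"twist":0.18,"claw":0.04},{"linear":[0,0,0],"twist":0.18,"claw":0.04},{"linear":[0,0,0],"twist":0.18,"claw":0.04},{"linear":[0,0,0],"twist":0.18,"claw":0.04},{"linear":[0,0,0],"twist":0.161,"claw":0.04},{"linear":[0,0,0],"twist":0,"claw":0.04}]'
python3 - <<'E'
from h import *
s=manip.sense();print(inL(s["position"]))
f=manip.grab_frame("top");im=f["image"];K=f["K"];T=cam(f)
hsv=cv2.cvtColor(im,cv2.COLOR_RGB2HSV)
m=cv2.inRange(hsv,(15,40,180),(35,160,255));q=np.zeros_like(m);q[125:225,200:345]=m[125:225,200:345]
cs,_=cv2.findContours(q,0,2);cs=max(cs,key=cv2.contourArea);b=cv2.boxPoints(cv2.minAreaRect(cs));print(inL(plane(b,K,T,68)).round(1))
cv2.imwrite("pics/i_t.png",cv2.resize(im[120:230,160:345],None,fx=4.2,fy=4.2)[:,:,::-1])
f=manip.grab_frame("wrist");cv2.imwrite("pics/i_w.png",f["image"][:,:,::-1])
print(plan([*L(20,125),80],-0.1244+np.pi/2))
E
```

```text
clock: 9.93
position: [542.4, 220.5, 145.3]
ee_rot: [0.096, 1.569, -0.097]
ft_force: [0.1, -0.4, 1.5]
finger_gap: 0.424
[-46.33131849 122.84778755]
[[ -21.    93.5]
 [  70.    94.6]
 [  69.3 -107.7]
 [ -21.6 -107.5]]
(array([65.4,  2.3, 66.2]), np.float64(0.005), array([542.5, 220.4, 145.4]), [[-0.0, 0.12, 0.993], [-0.0, 0.993, -0.12], [-1.0, -0.0, -0.0]], array([-0. ,  0.3,  0.1]), 10.025)
```

View pics/i_t.png

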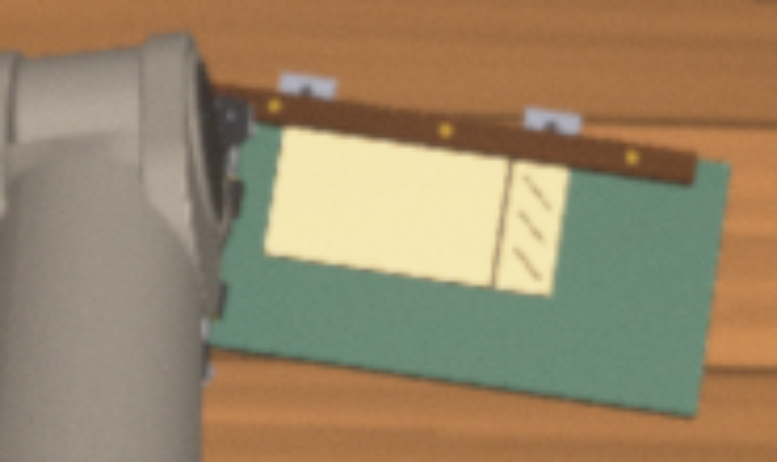

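View pics/i_w.png

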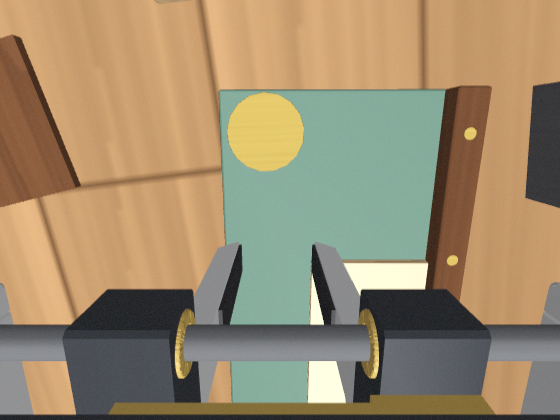

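```bash
python3 -m jog '[{"linear":[0,0,0.02],"twist":0,"claw":0.04},{"linear":[0,0,0.026],"twist":0,"claw":0.04},{"linear":[0.01,0,0.02],"twist":0,"claw":0.04},{"linear":[0.02,0,0],"twist":0,"claw":0.04},{"linear":[0.02,0,0],"twist":0,"claw":0.04},{"linear":[0.01,0,0],"twist":0,"claw":0.04},{"linear":[0.005,0,0],"twist":0,"claw":0.04},{"linear":[0,0,0],"twist":0,"claw":0.04}]'
python3 - <<'E'
from h import *
print(plan([*L(20,125),80],yaw+np.pi/2))
s=manip.sense();f=manip.grab_frame("wrist");cv2.imwrite("pics/j_w.png",f["image"][:,:,::-1])
E
```

```text
clock: 11.02
position: [608.0, 212.2, 80.5]
ee_rot: [0.097, 1.569, -0.097]
ft_force: [0.0, 1.2, -0.3]
finger_gap: 0.425
(array([0.5, 2.6, 0.2]), np.float64(-0.005), array([608. , 212.2,  80.5]), [[-0.0, 0.123, 0.992], [-0.0, 0.992, -0.123], [-1.0, -0.0, -0.0]], array([ 0. ,  1.2, -0.3]), 11.025)
```

View pics/j_w.png

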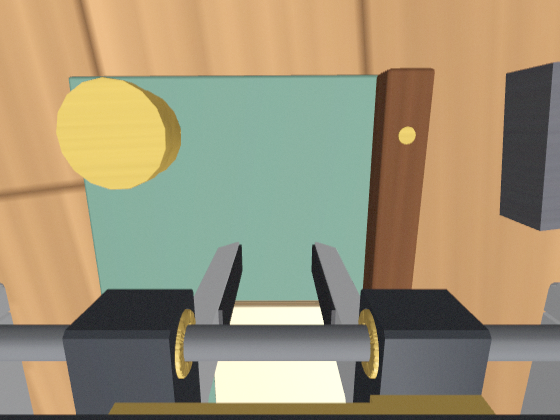

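```bash
python3 -m jog '[{"linear":[0,-0.008,0],"twist":0,"claw":0.04},{"linear":[0,-0.006,0],"twist":0,"claw":0.04},{"linear":[0,-0.004,0],"twist":0,"claw":0.04},{"linear":[0,-0.004,0],"twist":0,"claw":0.04},{"linear":[0,-0.006,0],"twist":0,"claw":0.04},{"linear":[0,-0.006,0],"twist":0,"claw":0.04},{"linear":[0,-0.006,0],"twist":0,"claw":0.04},{"linear":[0,-0.006,0],"twist":0,"claw":0.04},{"linear":[0,-0.006,0],"twist":0,"claw":0.04},{"linear":[0,-0.006,0],"twist":0,"claw":0.04},{"linear":[0,-0.004,0],"twist":0,"claw":0.04},{"linear":[0,0,0],"twist":0,"claw":0.04}]'
python3 - <<'E'
from h import *
print(plan([*L(20,125),80],yaw+np.pi/2))
s=manip.sense();print(inL(s["position"]));f=manip.grab_frame("wrist");cv2.imwrite("pics/k_w.png",f["image"][:,:,::-1])
f=manip.grab_frame("side");im=f["image"][140:240,220:350];cv2.imwrite("pics/k_s.png",cv2.resize(im,None,fx=5,fy=5)[:,:,::-1])
E
```

```text
clock: 12.58
position: [600.3, 149.9, 80.4]
ee_rot: [0.098, 1.569, -0.098]
ft_force: [0.1, 0.3, -0.2]
finger_gap: 0.423
(array([ 0.3, 65.3,  0.1]), np.float64(-0.006), array([600.3, 149.9,  80.4]), [[-0.0, 0.124, 0.992], [-0.0, 0.992, -0.124], [-1.0, -0.0, -0.0]], array([ 0.1,  0.3, -0.2]), 12.575)
[19.50513865 59.68734573]
```

View pics/k_w.png

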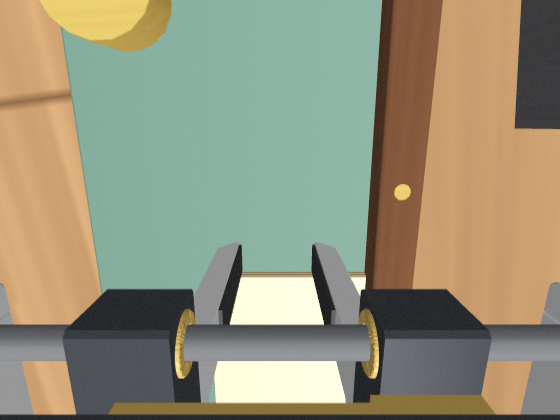

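View pics/k_s.png

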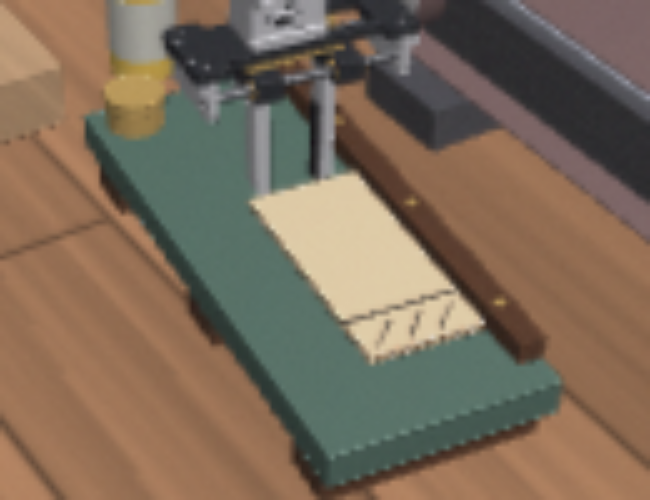

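```bash
python3 -m jog '[{"linear":[0,-0.004,0],"twist":0,"claw":0.04},{"linear":[0,-0.006,0],"twist":0,"claw":0.04},{"linear":[0,-0.006,0],"twist":0,"claw":0.04},{"linear":[0,-0.006,0],"twist":0,"claw":0.04},{"linear":[0,-0.006,0],"twist":0,"claw":0.04},{"linear":[0,-0.006,0],"twist":0,"claw":0.04},{"linear":[0,-0.006,0],"twist":0,"claw":0.04},{"linear":[0,-0.006,0],"twist":0,"claw":0.04},{"linear":[0,-0.006,0],"twist":0,"claw":0.04},{"linear":[0,-0.006,0],"twist":0,"claw":0.04},{"linear":[0,-0.006,0],"twist":0,"claw":0.04},{"linear":[0,-0.006,0],"twist":0,"claw":0.04},{"linear":[0,-0.006,0],"twist":0,"claw":0.04},{"linear":[0,-0.006,0],"twist":0,"claw":0.04},{"linear":[0,-0.006,0],"twist":0,"claw":0.04},{"linear":[0,-0.006,0],"twist":0,"claw":0.04},{"linear":[0,-0.006,0],"twist":0,"claw":0.04},{"linear":[0,-0.004,0],"twist":0,"claw":0.04},{"linear":[0,-0.002,0],"twist":0,"claw":0.04},{"linear":[0,0,0],"twist":0,"claw":0.04}]'
python3 - <<'E'
from h import *
s=manip.sense();print(inL(s["position"]),s["ft_force"])
f=manip.grab_frame("wrist");cv2.imwrite("pics/l_w.png",f["image"][:,:,::-1])
f=manip.grab_frame("side");im=f["image"][140:240,220:350];cv2.imwrite("pics/l_s.png",cv2.resize(im,None,fx=6,fy=6,interpolation=cv2.INTER_CUBIC)[:,:,::-1])
f=manip.grab_frame("top");im=f["image"];cv2.imwrite("pics/l_t.png",cv2.resize(im[130:220,240:345],None,fx=6,fy=6,interpolation=cv2.INTER_CUBIC)[:,:,::-1])
E
```

```text
clock: 15.18
position: [587.3, 45.3, 80.5]
ee_rot: [0.097, 1.569, -0.098]
ft_force: [0.8, -0.3, 0.2]
finger_gap: 0.428
[ 19.05853141 -45.80111745] [ 0.80353688 -0.3243675   0.19591202]
```

View pics/l_t.png

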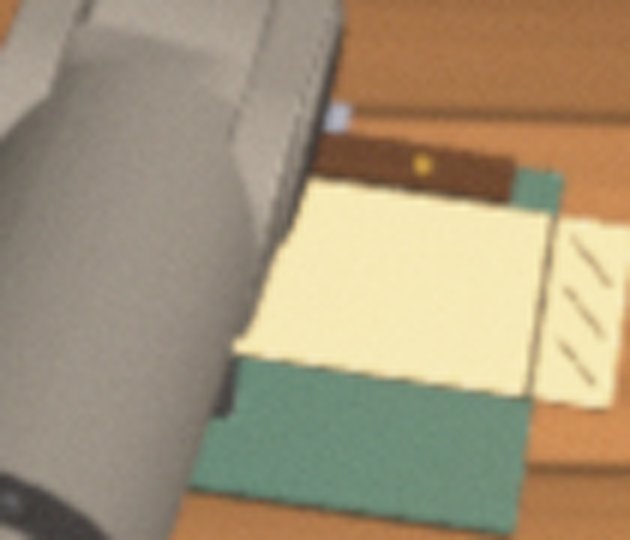

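View pics/l_s.png

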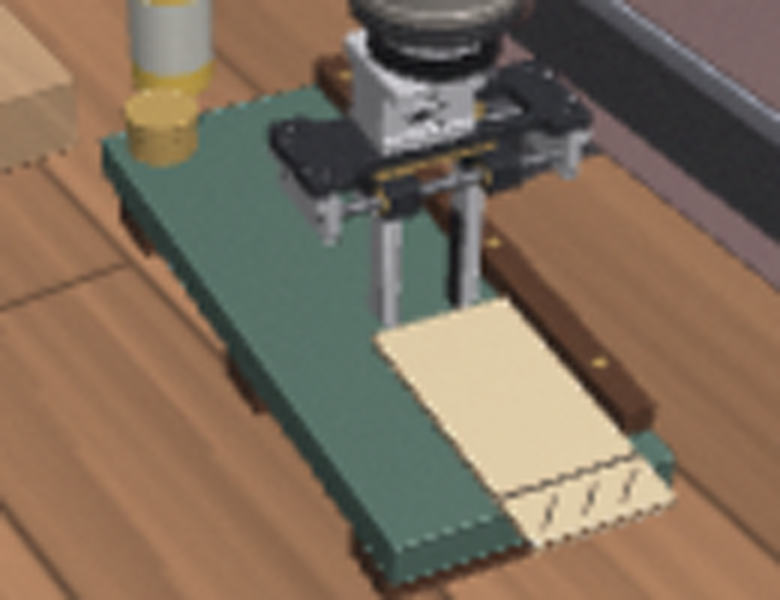

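```bash
cat > m.py <<'E'
from h import *
f=manip.grab_frame("top");im=f["image"];K=f["K"];T=cam(f)
g=cv2.cvtColor(im,cv2.COLOR_RGB2GRAY).astype(np.float32)
hsv=cv2.cvtColor(im,cv2.COLOR_RGB2HSV)
from scipy.ndimage import map_coordinates
def samp(ch,x,ys,z):
    w=np.array([[*L(x,y),z] for y in ys]);p=proj(w,K,T);return map_coordinates(ch,[p[:,1],p[:,0]],order=1)
ys=np.arange(-245,-195,0.25)
c=[]
for x in np.arange(-12,60,4):
    v=samp(g,x,ys,68);w=np.clip(np.percentile(v,60)-25-v,0,None);k=np.argmin(v);m=abs(ys-ys[k])<5
    c.append((x,(ys*w)[m].sum()/w[m].sum()))
c=np.array(c);pc=np.polyfit(c[:,0],c[:,1],1);print("cut y",np.median(c[:,1]),"slope",pc[0], c[:,1].round(1))
rg=im[:,:,0].astype(np.float32)-im[:,:,1]
e=[]
for x in list(np.arange(-84,-34,4)):
    v=samp(rg,x,ys,60);lo=np.median(v[-40:]);hi=np.median(v[:40]);k=np.where(v<(lo+hi)/2)[0][0];e.append((x,ys[k]))
e=np.array(e);pe=np.polyfit(e[:,0],e[:,1],1);print("end",e[:,1],"slope",pe[0])
print("end at x=23",np.polyval(pe,23),"cut-end",np.polyval(pc,23)-np.polyval(pe,23), "cut-median end",np.polyval(pc,23)-np.median(e[:,1]))
# front / back edge of blank vs fence face
for y in (-190,-180,-170,-160,-150,-140,-130):
    xs=np.arange(-45,90,0.25);p=proj(np.array([[*L(x,y),68] for x in xs]),K,T)
    v=map_coordinates(im[:,:,0].astype(np.float32),[p[:,1],p[:,0]],order=1);i=np.where(v>180)[0];print(y,xs[i[0]],xs[i[-1]],end=" | ")
E
python3 m.py
```

```text
cut y -215.61375141213017 slope -0.003813471377563601 [-215.5 -215.4 -215.6 -215.5 -215.5 -215.7 -215.4 -215.7 -215.8 -215.8
 -215.9 -215.5 -215.6 -215.7 -215.8 -215.9 -215.6 -215.6]
end [-218.75 -218.75 -218.5  -218.5  -219.   -219.   -219.25 -219.25 -218.25
 -218.5  -218.75 -218.75 -218.75] slope 0.00034340659340768544
end at x=23 -218.74072802197801 cut-end 3.0863815525373184 cut-median end 3.0956535305593036
-190 -22.0 68.5 | -180 -22.0 68.5 | -170 -22.0 68.5 | -160 -21.75 68.5 | -150 -22.0 84.75 | -140 -22.25 68.5 | -130 -22.0 68.5 |
```

```bash
python3 -m jog '[{"linear":[0,-0.003,0],"twist":0,"claw":0.04},{"linear":[0,-0.004,0],"twist":0,"claw":0.04},{"linear":[0,-0.003,0],"twist":0,"claw":0.04},{"linear":[0,-0.002,0],"twist":0,"claw":0.04},{"linear":[0,0,0],"twist":0,"claw":0.04}]'; python3 m.py
```

```text
clock: 16.0
position: [585.8, 33.2, 80.5]
ee_rot: [0.098, 1.569, -0.098]
ft_force: [0.7, -0.4, 0.8]
finger_gap: 0.428
cut y -227.65409507294288 slope -0.004994964785384082 [-227.4 -227.3 -227.6 -227.7 -227.9 -227.5 -227.2 -227.7 -227.9 -228.
 -227.6 -227.4 -227.7 -227.8 -228.1 -227.9 -227.6 -227.7]
end [-218.75 -218.75 -218.5  -218.5  -219.   -219.   -219.25 -219.5  -218.25
 -218.25 -219.   -218.75 -218.75] slope -0.0003434065934050642
end at x=23 -218.81696428571425 cut-end -8.861994383017418 cut-median end -8.928958668731667
-190 -22.0 68.5 | -180 -22.25 68.25 | -170 -22.0 68.5 | -160 -21.75 68.25 | -150 -22.0 84.75 | -140 -22.25 68.5 | -130 -22.0 68.5 |
```

```bash
python3 -m jog '[{"linear":[0,0.005,0],"twist":0,"claw":0.04},{"linear":[0,0.012,0],"twist":0,"claw":0.04},{"linear":[0,0.013,0],"twist":0,"claw":0.04},{"linear":[-0.015,0.01,0],"twist":0,"claw":0.04},{"linear":[-0.025,0,0],"twist":0,"claw":0.04},{"linear":[-0.025,0,0],"twist":0,"claw":0.04},{"linear":[-0.025,0.02,0],"twist":0,"claw":0.04},{"linear":[-0.02,0.03,0],"twist":0,"claw":0.04},{"linear":[0,0.03,0],"twist":0,"claw":0.04},{"linear":[0,0.03,0],"twist":0,"claw":0.04},{"linear":[0,0,0],"twist":0,"claw":0.04},{"linear":[0,0,0],"twist":0,"claw":0.04}]'; python3 m.py; python3 - <<'E'
from h import *
f=manip.grab_frame("top");im=f["image"];cv2.imwrite("pics/n_full.png",im[:,:,::-1]);K=f["K"];T=cam(f)
hsv=cv2.cvtColor(im,cv2.COLOR_RGB2HSV);m=cv2.inRange(hsv,(15,40,180),(35,160,255));q=np.zeros_like(m);q[125:225,255:345]=m[125:225,255:345]
cs,_=cv2.findContours(q,0,2);cs=max(cs,key=cv2.contourArea);b=cv2.boxPoints(cv2.minAreaRect(cs));print(inL(plane(b,K,T,68)).round(1))
cv2.imwrite("pics/n_t.png",cv2.resize(im[130:220,225:345],None,fx=6,fy=6,interpolation=cv2.INTER_CUBIC)[:,:,::-1])
z=f["z_map"]
f=manip.grab_frame("side");cv2.imwrite("pics/n_s.png",f["image"][:,:,::-1])
E
```

```text
clock: 17.55
position: [604.4, 181.9, 191.1]
ee_rot: [0.097, 1.568, -0.098]
ft_force: [0.2, 0.1, 0.3]
finger_gap: 0.422
cut y -227.68131573677766 slope -0.004627068898497213 [-227.5 -227.4 -227.6 -227.8 -227.9 -227.5 -227.3 -227.7 -227.8 -228.
 -227.7 -227.4 -227.7 -227.8 -228.2 -227.9 -227.7 -227.7]
end [-218.75 -219.   -218.5  -218.5  -219.   -219.   -219.25 -219.   -218.25
 -218.5  -218.75 -219.   -218.5 ] slope 0.0027472527472538065
end at x=23 -218.5412087912088 cut-end -9.157482680553898 cut-median end -8.948691471762686
-190 -22.0 68.25 | -180 -22.0 68.25 | -170 -22.0 68.5 | -160 -21.75 68.25 | -150 -22.0 84.25 | -140 -22.0 68.5 | -130 -22.0 68.5 | [[ -26.1  -68.1]
 [  68.2  -66.2]
 [  71.4 -263.1]
 [ -22.8 -263.8]]
```

View pics/n_t.png

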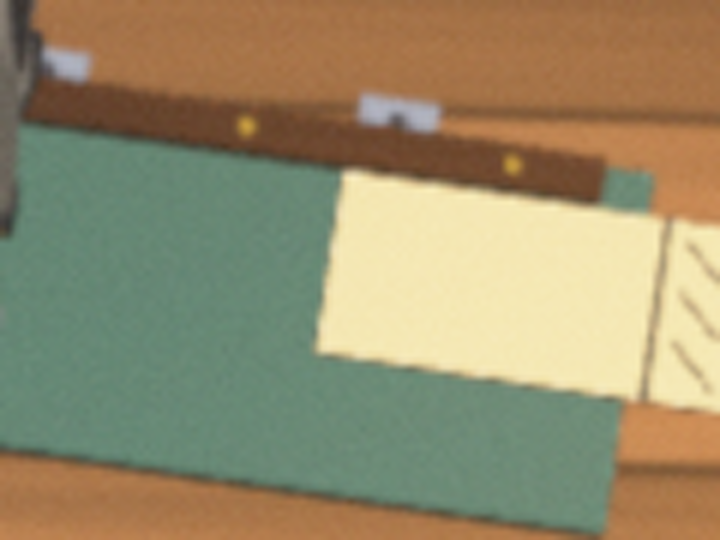

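View pics/n_s.png

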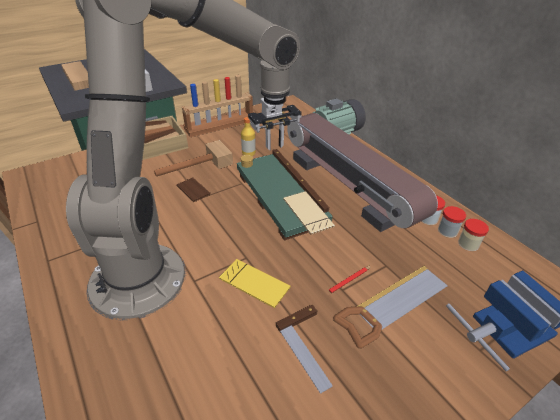

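The crop shows the blank flush to the fence. The cut line, from crop pixel (668,220) to (645,400), sits just past the ledge end at (650,210) to (620,400). In the side view the bystanders look undisturbed and the gripper is clear.

```bash
python3 -c "
from workcell import manip
print(manip.finish_job())"
```

```text
the job is handed in; nothing more can be done
None
```

I set the blank ready for the saw and handed the job in at about 17.8 s of the 48 s. The hand-in gives no verdict.

**What I did:** I pushed the blank squarely against the fence from the front with two open fingertips. The highest wrist reading there was about 11 N in total, 8.6 N of it along the push. I then pushed on its left end with two fingertips to slide it along the fence. I stopped 3 mm short to measure, pushed the last 12 mm, and backed the gripper off clear.

**Last checks, from the top camera:**

| Check | Measured | Required |
|---|---|---|
| Cut line past the ledge end | about 9 mm | 1 mm short to 18 mm past |
| Back edge, measured along the ledge's x | about 68 mm, with the fence face at 68 mm | above 63 mm |
| Blank askew to the fence | about 0.005 rad | below 0.04 rad |

- **Bystanders:** in the last side picture, and by eye only, everything else looked undisturbed.
- **Readings I set aside:** a rectangle fitted to the blank's outline looked skewed because my crop window cut off its right-hand end. One back-edge reading of 84 mm, at y = -150 mm, is out of line with the others; I took it for a brass screw on the fence.
- **Not measured:** I checked that the blank lies flat only by eye in the pictures.

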